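# Rack two tubes and hold the canister's twist cap lifted off

### The arm

A 6-joint arm with a two-finger parallel gripper is mounted at the origin on a cart in front of the work surface, level with it; the furniture and walls round the work are solid. World frame = base frame: x ahead of the robot, y to its left, z up, the work surface at z = 0. Lengths are in m, angles in rad, forces in N, time in s.
With the tool pointing down it reaches from about 0.225 to 0.875 m from the base axis. Payload 3.4 kg.
Tool frame: the origin (TCP) lies on the centre line of the jaws, within the pads' length; the fingertips stand 14 mm ahead of it and the grasp point (between the pads) lies 5 mm behind it; z points along the fingers, y is the line along which they close (so a half turn about z gives the same grasp; the last joint's range is limited). The gripper opens to 85 mm and grips with 20 to 120 N. Pads are 22 mm wide; open, the fingers measure 114 mm over their backs; the gripper's body (76 mm by 85 mm) begins 54 mm behind the grasp point. The pads swing forward as they close: fully open they stand 13 mm farther back than shut.
Start: joints at [-1.241, 0.276, 1.505, -0, 1.361, -0.121], TCP at [0.251, -0.518, 0.245] pointing down, gripper open.
Joint ranges: [-2.89, 2.89], [-0.75, 2.08], [0.22, 2.7], [-1.18, 4.32], [0.11, 2.71], [-2.7, 2.7]. Speed limits (rad/s): [2.57, 2.57, 3.14, 3.14, 3.14, 3.14].

### API

Orientations are given as a unit quaternion [w, x, y, z].
In Python, from rig import manip, eyes gives the robot as it stands.
- The arm moves only by the shell command python3 -m creep 'ROWS' [FORCE]. ROWS is JSON, a list of rows, each a list of 5 numbers: the opening, from 0 (shut) to 1 (fully open), then the shift along the tool's x, y, z normalised to -1 to 1, where 1 is 0.5 m, then the turn about the tool's z normalised to -1 to 1, where 1 is 360 degrees. In form: [[fingers, dx, dy, dz, spin], ...]. A call has 1 to 10 rows; each row is the pose to reach, as a shift and turn from the pose commanded when the call began, along the tool's axes at that moment, turning the shorter way round; what a row does not reach only later rows make up. A row lasts 1/10 s, in which the tool goes at most 50 mm and 8.59 degrees, less where a joint would pass 70% of its speed; a pose out of reach is approached as far as the arm can. A call with a number of a shift or a turn outside -1 to 1 is refused whole. A call with a gripper value outside its range is refused whole. The fingers move at their own pace and stop on an object; FORCE is the grip in N (left out, the last holds). Time passes only in rows, so rows that repeat a pose let the fingers close. It gives the time, the measured TCP pose, the force, the opening and the grip force at its end, in the units of the state.
- manip.get_state(): the state, without advancing time (a new reading comes with each control period).
- eyes.get_image(name): name is "side" or "top" or "wrist"; returns a dict with "frame" (400x640x3 uint8, red, green, blue), "fx", "fy", "cx", "cy" (pixels), "k1" (the pictures are not rectified: a ray, as slopes to the right and down, at radius r is drawn at 1 + k1 r^2 times it, then the intrinsics apply), "R" (3x3) and "t" (3): a world point X has camera coordinates R X + t. Camera axes: x right, y down, z forward; pixel columns grow to the right and rows downward; lengths in m; the calibration is good to about 2 mm. A picture is of the moment at which its call begins. There is no depth.
- manip.sign_off(): hands the job in; it is judged then, once.
Trained networks look in the newest picture that a camera, given by its name, has taken for a name from the list of things; names that differ only in an ending like _2 or _b are one class to them, and where a whole thing is asked for, a point or a joint stands for the part that bears it (a point fixed in the world has none). Each returns a list of dicts, best first, with "confidence" (0 to 1); they miss things now and then, are a little off and sometimes report something else, mostly with a low value. They report only what shows in the picture. A call takes as long as a camera call.
- eyes.regions_of(camera, label): "mask" (400x640 bool, what is visible of it) and "bbox" ([left, top, right, bottom] in pixels, round what is visible of it).
- eyes.place_of(camera, label): "centre" ([column, row] in pixels: a listed point, or the origin of a listed thing).
The state is a dict: "clock": time; "qpos": joint angles; "qd": joint speeds; "effort": joint torques, N m; "position": TCP position; "ee_rot": TCP orientation; "contact_force": force on the tool from outside, world axes, zero at the start; "moment": the same for the moment, N m; "width": finger opening in m; "gripper_force": force on a finger pad.
Only numpy, scipy, OpenCV 4.12 (cv2) and the standard library are available. Lean on these libraries where they do the work, as an engineer would, in place of code of your own. Each camera call takes 0.05 s, during which the arm holds its last target. There are 200 camera calls.

### The job

Get the filling station ready: first put the two open tubes that stand on the bench upright into the filling block, one in each bore and right down to the bottom, without tipping them over. Then take the twist-lock cap off the steel canister; some of these caps unlock clockwise and some anticlockwise and nothing outside shows which, so try it each way until it comes free. Finish with the gripper still holding the cap level in the air, about 8 cm straight above the canister's neck, and leave the small amber vial and the tape roll where they are.

Things in the scene. Friction and masses are not known exactly. Their poses are not given: they have to be found in the camera images.
- tube_left: one of two alike open, round sample tubes of white plastic, loose, upright on the bench in front of the canister, to its left or right; 95 mm tall, body 28 mm across, thin 30 mm collar and thread in the top 13 mm, 30 g. Origin: centre of its foot; z up. Grip the body from above, 68 to 75 mm over the foot. Either tube may go in either bore; the two may start in exchanged places
- tube_right: the other tube, same size and origin
- fill_block: plain aluminium block, fixed, 62 (its x) x 130 (its y) x 45 mm high, with two upright blind bores 33 mm wide and 38 mm deep (floor 7 mm over the bench), 64 mm apart along its y. Origin: centre of its underside
- fill_block_hole0 (a point): centre of the mouth of the bore on the block's -y side, at the block's top face; z up. A tube on the bore's floor has its foot 38 mm below this point
- fill_block_hole1 (a point): centre of the mouth of the bore on the block's +y side; otherwise the same
- canister: steel canister fixed to the bench, 72 mm across (foot 86 mm), shoulder at 79 mm, neck under the cap up to 105 mm. Origin: centre of its underside; z up
- neck_top (a point): centre of the top of the canister's neck, 105 mm above the bench, hidden inside the cap while that is on; z up
- cap: black ribbed round twist-lock (bayonet) cap, loose but locked on the neck, 48 mm across, 30 mm high, 60 g. Origin: centre of its lower edge; z up. While on, its origin is 24 mm below neck_top and its top 6 mm above it. Two lugs inside sit under ledges of the neck, so it cannot be pulled off (1 mm play) before it is turned the right way, which changes from start to start and cannot be seen
- cap_top (a point): centre of the cap's flat top; turn the cap about this upright axis, gripping across its ribbed side from above with 15 to 25 N. The wrong way it meets a hard stop within 5 to 20 degrees and the fingers then slip round it; the right way it turns easily, and between 50 and 120 degrees from the locked position it lifts straight off without effort
- vial: bystander: small closed amber glass vial with a black cap, 33 mm across, 72 mm high, loose; leave it. Origin: centre of its underside
- tape: bystander: roll of tape lying flat, 96 mm across, 25 mm high, loose; leave it. Origin: centre of its underside

How it is judged:
By the outcome, as a careful person would: the job done as asked, in the order asked, and still so for the second after the job is handed in, while the arm keeps its last pose, push and grip.
It also fails if it takes over 72 s, if anything falls off the work surface, if the arm or the gripper's body presses on something with over 40 N, if the wrist force passes 120 N, or if a joint passes its speed limit or range.

## Working session

There is one attempt and no reset: what is moved stays moved. The work goes in short steps, Python scripts to look and compute and a shell command to move; the robot and the scene stay as the last step left them, time stands still between calls to the robot, and variables do not carry over. Pictures are saved under pics/ and viewed, at most 10 in all, crops included, and the job is handed in when it is done.

```bash
ls; mkdir -p pics
cat > h.py <<'E'
import numpy as np, cv2
from rig import manip, eyes
def cam(n):
    im=eyes.get_image(n); return im
def ray(im,p):
    d=np.array([(p[0]-im["cx"])/im["fx"],(p[1]-im["cy"])/im["fy"]])
    K=np.array([[im["fx"],0,im["cx"]],[0,im["fy"],im["cy"]],[0,0,1.]])
    u=cv2.undistortPoints(np.array([[p]],float),K,np.array([im["k1"],0,0,0.]))[0,0]
    R=np.array(im["R"]);t=np.array(im["t"])
    v=R.T@np.array([u[0],u[1],1.]); return -R.T@t, v/np.linalg.norm(v)
def atz(im,p,z):
    o,v=ray(im,p); return o+v*(z-o[2])/v[2]
def tri(obs):
    A=np.zeros((3,3));b=np.zeros(3);L=[]
    for im,p in obs:
        o,v=ray(im,p);P=np.eye(3)-np.outer(v,v);A+=P;b+=P@o;L.append((P,o))
    X=np.linalg.solve(A,b); return X,[float(np.linalg.norm(P@(X-o))) for P,o in L]
E
python3 - <<'E'
from h import *
np.set_printoptions(precision=4,suppress=True)
print(manip.get_state())
for n in ["side","top","wrist"]:
    im=cam(n); cv2.imwrite(f"pics/a_{n}.png",im["frame"][:,:,::-1]); print(n,im["fx"],im["k1"],ray(im,(320,200)))
    for l in ["tube_left","tube_right","fill_block","fill_block_hole0","fill_block_hole1","canister","cap","cap_top","vial","tape"]:
        for r in eyes.place_of(n,l)[:3]:
            print(n,l,np.round(r["centre"],1),round(r["confidence"],2))
E
```

```text
pics
{'clock': 0.0, 'qpos': array([-1.241 ,  0.275 ,  1.5036, -0.    ,  1.3619, -0.121 ]), 'qd': array([-0.001 , -0.0008,  0.0001, -0.0001, -0.0006, -0.0005]), 'effort': array([ -0.0655, -37.7186, -22.1733,   0.0084,  -0.4516,  -0.0058]), 'position': array([ 0.2506, -0.5177,  0.2464]), 'ee_rot': array([0.0005, 0.9747, 0.2235, 0.    ]), 'contact_force': array([ 0.5258, -0.1233,  0.1825]), 'moment': array([ 0.0289,  0.0357, -0.    ]), 'gripper_force': 3.696504609833937, 'width': 0.08564145617481608}
side 514.93306385919 -0.11972640025014933 (array([0.2924, 0.5576, 0.5895]), array([ 0.2975, -0.7696, -0.5651]))
side tube_left [383.6 230.3] 0.9
side tube_right [359.7 304. ] 0.82
side fill_block [332.5 173.8] 0.75
side fill_block [326.2 197.5] 0.64
side fill_block_hole0 [323.9 189.2] 0.93
side fill_block_hole0 [332.5 173.8] 0.66
side fill_block_hole1 [323.9 189.2] 0.93
side fill_block_hole1 [332.5 173.8] 0.66
side canister [326.8 256.4] 0.91
side cap [324.4 217.6] 0.68
side vial [402.3 262.9] 0.88
side tape [262.4 195.1] 0.57
top 387.0381809425274 -0.07074806250005687 (array([ 0.3814, -0.139 ,  0.9356]), array([ 0.1983,  0.0101, -0.9801]))
top tube_left [347.6 247.6] 0.61
top tube_right [265.6 252.7] 0.52
top fill_block [364.5 192.5] 0.91
top fill_block_hole0 [353.9 192.7] 0.91
top fill_block_hole0 [383.1 188.5] 0.61
top fill_block_hole0 [346.6 248.5] 0.32
top fill_block_hole1 [353.9 192.7] 0.91
top fill_block_hole1 [383.1 188.5] 0.61
top fill_block_hole1 [346.6 248.5] 0.32
top canister [302.2 213.9] 0.65
top canister [356.6 192.8] 0.19
top cap [298.9 210.4] 0.86
top cap [297.6 208.5] 0.58
top cap_top [296.9 208.3] 0.64
top vial [318.4 269. ] 0.67
top vial [265.4 252.1] 0.19
top tape [266.5 254.7] 0.71
top tape [352.3 142.2] 0.62
wrist 280.6890670236442 0.012608719544773737 (array([ 0.3114, -0.4869,  0.3754]), array([-0.2397, -0.1033, -0.9653]))
```

View pics/a_top.png

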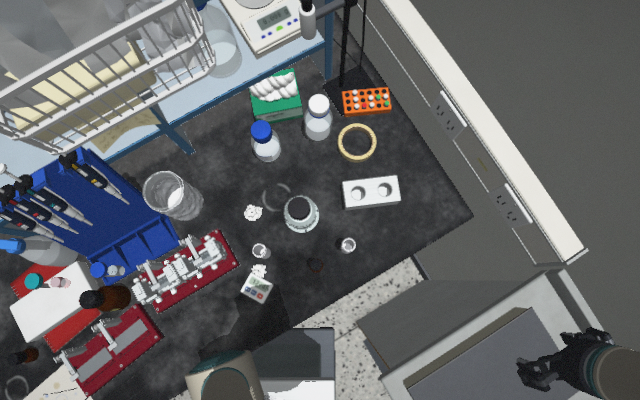

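View pics/a_side.png

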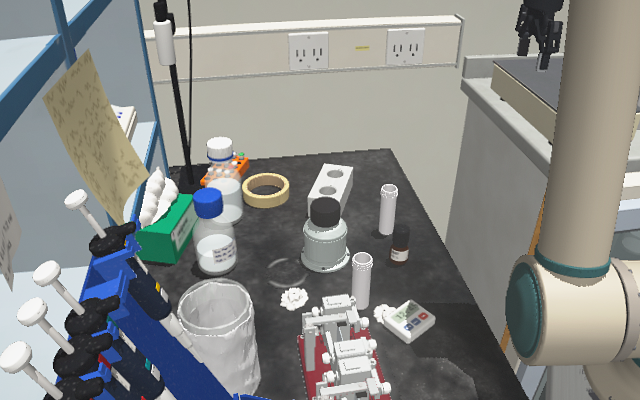

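The top view shows the tubes at about (348,245) and (261,250), the cap at (299,207), the block's bores at (358,192) and (384,189), the vial at (316,265) and the tape at (357,142). The side view agrees, with the tubes at (388,208) and (361,280) and the bores at (334,174) and (324,189).

```bash
cat > m.py <<'E'
from h import *
np.set_printoptions(precision=4,suppress=True)
S=cam("side");T=cam("top")
def pr(n,o): print(n,*tri(o))
P=lambda c,l,i=0: eyes.place_of(c,l)[i]["centre"]
pr("tubeR-ish",[(S,P("side","tube_left")),(T,P("top","tube_left"))])
print("tubefoot tops",atz(T,(347.6,247.6),0),atz(S,(383.6,230.3),0),atz(T,(265.6,252.7),0),atz(S,(359.7,304.),0))
pr("t2",[(S,(359.7,304.)),(T,(265.6,252.7))])
for a in ((323.9,189.2),(332.5,173.8)):
  for b in ((353.9,192.7),(383.1,188.5)): pr("hole",[(S,a),(T,b)])
pr("canister",[(S,(326.8,256.4)),(T,(302.2,213.9))])
pr("cap org",[(S,(324.4,217.6)),(T,(298.9,210.4))])
for c,l in (("top","tube_left"),("side","tube_left"),("top","cap"),("side","cap"),("top","fill_block"),("side","fill_block"),("top","vial"),("top","tape"),("side","vial")):
  for r in eyes.regions_of(c,l)[:3]:
    m=r["mask"]; ys,xs=np.nonzero(m); print(c,l,r["bbox"],round(r["confidence"],2),m.sum(),xs.mean(),ys.mean())
def crop(im,x,y,w,h,k): return cv2.resize(im["frame"][y:y+h,x:x+w,::-1],None,fx=k,fy=k,interpolation=cv2.INTER_CUBIC)
a=crop(T,240,165,180,120,4); cv2.imwrite("pics/b_top.png",a[:600])
b=crop(S,290,150,130,180,3); cv2.imwrite("pics/b_side.png",b[:600])
E
python3 m.py
```

```text
tubeR-ish [ 0.4529 -0.1842  0.0049] [0.000867306869663041, 0.000867306869663055]
tubefoot tops [ 0.4531 -0.1952  0.    ] [ 0.4556 -0.1934  0.    ] [0.4423 0.0026 0.    ] [0.441  0.0028 0.    ]
t2 [ 0.4417  0.0026 -0.0003] [0.0006148337370753544, 0.0006148337370753556]
hole [ 0.5786 -0.2088  0.0535] [0.0019424945274071031, 0.0019424945274072812]
hole [ 0.6038 -0.2852  0.    ] [0.005284385683244667, 0.005284385683244715]
hole [ 0.5653 -0.2065  0.0932] [0.002493680132872036, 0.002493680132871912]
hole [ 0.5881 -0.279   0.0459] [0.00026417728441478994, 0.00026417728441481265]
canister [ 0.5328 -0.0863  0.0001] [0.003560006801231385, 0.0035600068012314485]
cap org [ 0.5312 -0.0828  0.0859] [0.0010935544244691775, 0.001093554424469201]
top tube_left [341.0, 236.9, 356.4, 251.5] 0.5 194 347.8556701030928 245.3041237113402
side tube_left [378.5, 187.1, 398.1, 239.6] 0.63 809 386.9604449938195 210.12113720642768
top cap [286.2, 196.0, 309.7, 222.3] 0.67 442 298.9095022624434 207.97511312217193
top cap [283.8, 196.5, 321.3, 234.3] 0.41 563 304.0799289520426 219.38898756660745
side cap [310.8, 
[... 313 characters left out ...]
92.5565749235474
side fill_block [304.7, 162.4, 350.6, 214.4] 0.9 1276 332.5971786833856 183.48746081504703
side fill_block [391.0, 226.7, 409.8, 266.3] 0.23 658 399.71276595744683 243.9696048632219
top vial [308.3, 259.7, 322.3, 270.8] 0.58 168 315.7857142857143 265.2797619047619
top vial [283.8, 198.7, 320.5, 233.5] 0.35 531 303.4783427495292 219.02824858757063
top vial [286.5, 197.0, 311.3, 222.1] 0.34 394 298.8477157360406 208.6776649746193
top tape [334.7, 124.0, 376.4, 163.6] 0.57 566 356.75265017667846 142.2243816254417
top tape [282.8, 194.7, 318.1, 234.3] 0.24 594 303.06397306397304 218.7794612794613
side vial [391.6, 226.0, 409.6, 268.4] 0.56 689 399.5529753265602 244.5921625544267
```

View pics/b_top.png

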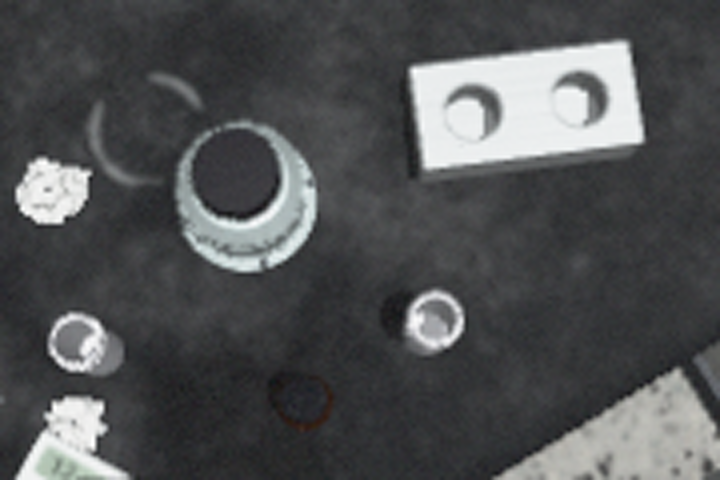

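View pics/b_side.png

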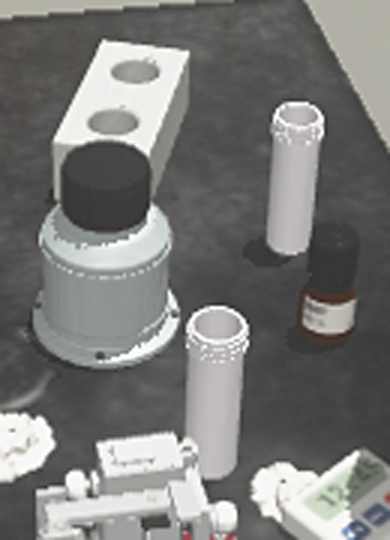

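The crops show the bore mouths, the tube rims and the cap top clearly. I read these pixels off and triangulate.

Run:
```python
from h import *
np.set_printoptions(precision=4,suppress=True)
S=cam("side");T=cam("top")
f=lambda x,y,k,a,b:((x+.5)/k-.5+a,(y+.5)/k-.5+b)
D={"holeA(left)":((113,121),(473,112),.045),"holeB":((135,72),(580,98),.045),"tube1":((299,116),(435,319),.095),"tube2":((218,325),(77,341),.095),"captop":((106,170),(236,171),.111)}
for n,(s,t,z) in D.items():
    s=f(*s,3,290,150);t=f(*t,4,240,165)
    print(n,*tri([(S,s),(T,t)]),"S",atz(S,s,z)[:2],"T",atz(T,t,z)[:2])
print("vial",atz(T,f(303,398,4,240,165),.072),"side ft",atz(S,(399.7,266.5),0))
# block corners on top face
for c in ((410,66),(629,40),(644,146),(424,172)): print(atz(T,f(*c,4,240,165),.045)[:2])
st=manip.get_state();print(st["position"],st["clock"])
w,x,y,z=st["ee_rot"]
from scipy.spatial.transform import Rotation as Ro
print(Ro.from_quat([x,y,z,w]).as_matrix())
```

```text
holeA(left) [ 0.5779 -0.2192  0.0461] [0.00044646367999428, 0.00044646367999428047] S [ 0.578  -0.2208] T [ 0.5786 -0.2192]
holeB [ 0.5859 -0.2829  0.0447] [0.0007140649715621077, 0.0007140649715619323] S [ 0.585  -0.2824] T [ 0.5865 -0.2827]
tube1 [ 0.4519 -0.1914  0.0959] [0.000787385852553406, 0.000787385852553604] S [ 0.4514 -0.1927] T [ 0.4528 -0.1913]
tube2 [0.4417 0.0029 0.0953] [0.0006072202042462291, 0.0006072202042462534] S [0.4411 0.0025] T [0.4423 0.003 ]
captop [ 0.5324 -0.0841  0.108 ] [0.0005797763868138699, 0.0005797763868138126] S [ 0.5303 -0.08  ] T [ 0.5324 -0.0841]
vial [ 0.4117 -0.119   0.072 ] side ft [ 0.4031 -0.1051  0.    ]
[ 0.6068 -0.1826]
[ 0.6217 -0.3134]
[ 0.5573 -0.3193]
[ 0.5429 -0.1897]
[ 0.2506 -0.5177  0.2463] 2.4
[[ 0.9001  0.4357  0.0004]
 [ 0.4357 -0.9001 -0.0011]
 [-0.0001  0.0011 -1.    ]]
```

```bash
cat > go.py <<'E'
# usage: go.py x y z psi_deg -> shift in row units from the measured pose
import sys; from h import *
from scipy.spatial.transform import Rotation as Ro
st=manip.get_state(); w,x,y,z=st["ee_rot"]; R=Ro.from_quat([x,y,z,w]).as_matrix()
psi=np.degrees(np.arctan2(R[1,0],R[0,0]))
g=[float(a) for a in sys.argv[1:]]
d=R.T@(np.array(g[:3])-st["position"])
s=-((g[3]-psi+180)%360-180)
print("t",round(st["clock"],2),"pos",st["position"].round(4),"psi",round(psi,2),"q6",st["qpos"][5].round(2),"F",st["contact_force"].round(1),"w",round(st["width"],4),"g",round(st["gripper_force"],1))
print("row",(d/.5).round(4),round(s/360,4),"| dist mm",round(np.linalg.norm(d)*1000,1),"turn",round(s,1))
E
python3 go.py 0.4522 -0.192 0.20 97
```

```text
t 2.4 pos [ 0.2506 -0.5177  0.2463] psi 25.83 q6 -0.12 F [0.4 0.4 6.1] w 0.0855 g 6.5
row [ 0.6468 -0.4107  0.0921] -0.1977 | dist mm 385.8 turn -71.2
```

```bash
python3 -m creep '[[0.65,0.647,-0.411,0.092,-0.198],[0.65,0.647,-0.411,0.092,-0.198],[0.65,0.647,-0.411,0.092,-0.198],[0.65,0.647,-0.411,0.092,-0.198],[0.65,0.647,-0.411,0.092,-0.198],[0.65,0.647,-0.411,0.092,-0.198],[0.65,0.647,-0.411,0.092,-0.198],[0.65,0.647,-0.411,0.092,-0.198],[0.65,0.647,-0.411,0.092,-0.198],[0.65,0.647,-0.411,0.092,-0.198]]' 20; python3 -m creep '[[0.65,0,0,0,0],[0.65,0,0,0,0],[0.65,0,0,0,0]]'
python3 go.py 0.4522 -0.192 0.20 97
python3 - <<'E'
from h import *
W=cam("wrist")
for l in ["tube_left","fill_block_hole0","vial","cap_top"]:
    for r in eyes.place_of("wrist",l)[:3]: print(l,np.round(r["centre"],1),round(r["confidence"],2),atz(W,r["centre"],{"t":0,"f":.045,"v":0,"c":.111}[l[0]]).round(4))
cv2.imwrite("pics/c_w.png",W["frame"][:,:,::-1])
E
```

```text
clock: 3.4
position: [0.4518, -0.1901, 0.1974]
ee_rot: [-0.002, 0.661, 0.75, -0.0]
contact_force: [0.7, -1.3, -6.6]
width: 0.0558
gripper_force: 0.0
clock: 3.7
position: [0.4518, -0.1924, 0.1991]
ee_rot: [-0.0, 0.663, 0.749, -0.0]
contact_force: [-0.4, -1.1, -7.0]
width: 0.0556
gripper_force: 0.0
t 3.7 pos [ 0.4518 -0.1924  0.1991] psi 96.99 q6 -0.67 F [-0.4 -1.1 -7. ] w 0.0556 g 0.0
row [ 0.0007  0.0009 -0.0018] -0.0 | dist mm 1.1 turn -0.0
tube_left [323.6 185.6] 0.69 [ 0.4524 -0.1945  0.    ]
fill_block_hole0 [432.4 283.7] 0.9 [ 0.5877 -0.2829  0.045 ]
fill_block_hole0 [439.3 230.2] 0.62 [ 0.5806 -0.2184  0.045 ]
fill_block_hole0 [322.7 184. ] 0.53 [ 0.4501 -0.1833  0.045 ]
vial [296.3 113.3] 0.93 [ 0.4122 -0.1166  0.    ]
vial [409.1  94.5] 0.64 [ 0.5329 -0.0821  0.    ]
cap_top [457.7  78.4] 0.65 [ 0.5348 -0.0817  0.111 ]
```

View pics/c_w.png

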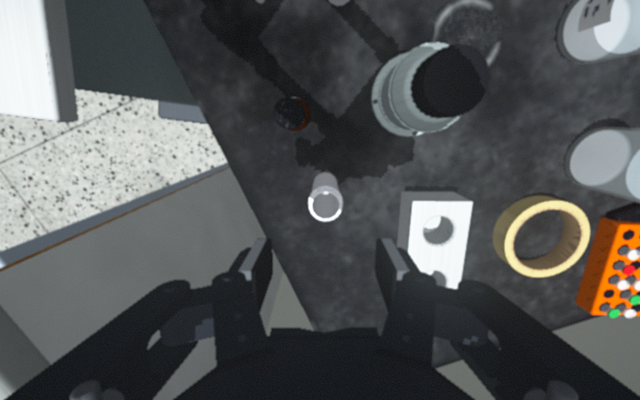

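```bash
python3 - <<'E'
from h import *
W=cam("wrist"); print(atz(W,(325,204),.095))
E
python3 -m creep '[[0.65,0,0,0.06,0],[0.65,0,0,0.12,0],[0.65,0,0,0.18,0],[0.65,0,0,0.22,0],[0.65,0,0,0.25,0],[0.65,0,0,0.264,0],[0.65,0,0,0.264,0],[0.65,0,0,0.264,0]]'
python3 go.py 0.4522 -0.192 0.067 97
```

```text
[ 0.4533594 -0.1898437  0.095    ]
clock: 4.8
position: [0.4527, -0.192, 0.0679]
ee_rot: [0.001, 0.662, 0.75, 0.0]
contact_force: [0.3, -0.4, -7.4]
width: 0.0555
gripper_force: 0.0
t 4.8 pos [ 0.4527 -0.192   0.0679] psi 97.1 q6 -0.67 F [ 0.3 -0.4 -7.4] w 0.0555 g 0.0
row [ 0.0001 -0.0009  0.0017] 0.0003 | dist mm 1.0 turn 0.1
```

Close, lift a little, and check.

```bash
python3 -m creep '[[0.45,0,0,0,0],[0.35,0,0,0,0],[0.3,0,0,0,0],[0.25,0,0,0,0],[0.2,0,0,0,0],[0.2,0,0,0,0],[0.2,0,0,0,0]]' 25
python3 -m creep '[[0.2,0,0,-0.04,0],[0.2,0,0,-0.09,0],[0.2,0,0,-0.14,0],[0.2,0,0,-0.16,0],[0.2,0,0,-0.16,0]]'
python3 go.py 0.5867 -0.2829 0.15 97
```

```text
clock: 5.5
position: [0.4529, -0.192, 0.0681]
ee_rot: [0.001, 0.662, 0.75, 0.0]
contact_force: [0.3, 0.4, 3.1]
width: 0.0279
gripper_force: 25.1
clock: 6.0
position: [0.4525, -0.1919, 0.1477]
ee_rot: [0.001, 0.662, 0.75, 0.0]
contact_force: [1.0, 0.2, -7.7]
width: 0.028
gripper_force: 24.9
t 6.0 pos [ 0.4525 -0.1919  0.1477] psi 97.11 q6 -0.67 F [ 1.   0.2 -7.7] w 0.028 g 24.9
row [-0.2138  0.2439 -0.004 ] 0.0003 | dist mm 162.2 turn 0.1
```

```bash
python3 -m creep '[[0.2,-0.05,0.057,0,0],[0.2,-0.1,0.114,0,0],[0.2,-0.15,0.171,0,0],[0.2,-0.19,0.217,0,0],[0.2,-0.214,0.244,0,0],[0.2,-0.214,0.244,0,0],[0.2,-0.214,0.244,0,0],[0.2,-0.214,0.244,0,0]]'
python3 -m creep '[[0.2,0,0,0.05,0],[0.2,0,0,0.06,0],[0.2,0,0,0.06,0]]'
python3 go.py 0.5867 -0.2829 0.15 97
python3 - <<'E'
from h import *
S=cam("side");T=cam("top");W=cam("wrist")
c=lambda im,x,y,w,h,k: cv2.resize(im["frame"][y:y+h,x:x+w,::-1],(w*k,h*k),interpolation=cv2.INTER_CUBIC)
a=c(T,335,150,80,75,4);b=c(S,295,110,75,75,4);d=c(W,260,200,160,75,4)
o=np.zeros((600,640,3),np.uint8);o[:300,:320]=a;o[:300,330:630]=b;o[300:,:]=d
cv2.imwrite("pics/d.png",o)
E
```

```text
clock: 6.8
position: [0.5849, -0.2817, 0.1461]
ee_rot: [-0.002, 0.662, 0.75, -0.0]
contact_force: [-0.1, -1.0, -7.4]
width: 0.0281
gripper_force: 24.9
clock: 7.1
position: [0.585, -0.2817, 0.1163]
ee_rot: [-0.002, 0.662, 0.75, -0.0]
contact_force: [0.3, -0.8, -7.2]
width: 0.0281
gripper_force: 24.9
t 7.1 pos [ 0.585  -0.2817  0.1163] psi 97.12 q6 -0.68 F [ 0.3 -0.8 -7.2] w 0.0281 g 24.9
row [-0.0027  0.003  -0.0674] 0.0003 | dist mm 33.7 turn 0.1
```

View pics/d.png

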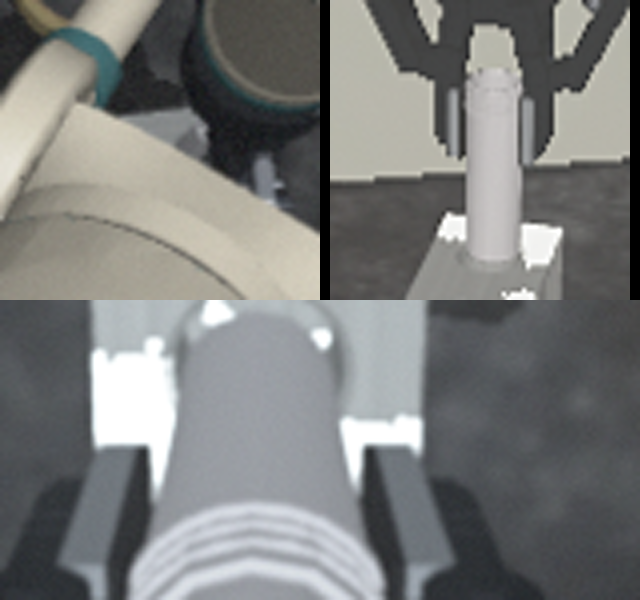

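The wrist and side crops show the tube's foot centred over the far bore's mouth: wrist crop x is 260 against 262.

```bash
python3 -m creep '[[0.2,-0.0022,0.0014,0,0],[0.2,-0.0022,0.0014,0.008,0],[0.2,-0.0022,0.0014,0.016,0],[0.2,-0.0022,0.0014,0.024,0],[0.2,-0.0022,0.0014,0.03,0],[0.2,-0.0022,0.0014,0.03,0]]'
python3 go.py 0.5859 -0.2829 0.075 97
```

```text
clock: 7.85
position: [0.5869, -0.2835, 0.1015]
ee_rot: [-0.001, 0.662, 0.75, -0.0]
contact_force: [1.0, -1.0, -8.3]
width: 0.028
gripper_force: 24.9
t 7.85 pos [ 0.5869 -0.2835  0.1015] psi 97.11 q6 -0.68 F [ 1.  -1.  -8.3] w 0.028 g 24.9
row [ 0.0014 -0.0017  0.0529] 0.0003 | dist mm 26.5 turn 0.1
```

```bash
python3 -m creep '[[0.2,0.0008,-0.001,0.012,0],[0.2,0.0008,-0.001,0.024,0],[0.2,0.0008,-0.001,0.036,0],[0.2,0.0008,-0.001,0.044,0],[0.2,0.0008,-0.001,0.05,0],[0.2,0.0008,-0.001,0.05,0]]'
python3 go.py 0.5859 -0.2829 0.075 97
```

```text
clock: 8.45
position: [0.5865, -0.2833, 0.0767]
ee_rot: [-0.001, 0.662, 0.75, -0.0]
contact_force: [0.6, 0.1, -7.2]
width: 0.0281
gripper_force: 24.9
t 8.45 pos [ 0.5865 -0.2833  0.0767] psi 97.11 q6 -0.68 F [ 0.6  0.1 -7.2] w 0.0281 g 24.9
row [ 0.0008 -0.001   0.0033] 0.0003 | dist mm 1.8 turn 0.1
```

```bash
python3 -m creep '[[0.2,0,0,0.002,0],[0.2,0,0,0.0035,0],[0.2,0,0,0.005,0],[0.2,0,0,0.005,0]]'
python3 -m creep '[[0.36,0,0,0,0],[0.4,0,0,0,0],[0.5,0,0,0,0],[0.5,0,0,0,0],[0.5,0,0,0,0]]'
python3 -m creep '[[0.5,0,0,-0.02,0],[0.5,0,0,-0.06,0],[0.5,0,0,-0.12,0],[0.5,0,0,-0.2,0],[0.5,0,0,-0.24,0],[0.5,0,0,-0.24,0],[0.5,0,0,-0.24,0]]'
python3 go.py 0.4418 0.003 0.20 180
```

```text
clock: 8.85
position: [0.5869, -0.2835, 0.0752]
ee_rot: [0.0, 0.662, 0.75, 0.0]
contact_force: [-0.1, -0.4, -6.5]
width: 0.0281
gripper_force: 25.0
clock: 9.35
position: [0.5868, -0.2834, 0.0748]
ee_rot: [0.0, 0.662, 0.75, -0.0]
contact_force: [0.2, -1.0, -7.3]
width: 0.0429
gripper_force: 0.0
clock: 10.05
position: [0.5866, -0.2833, 0.1949]
ee_rot: [0.0, 0.662, 0.75, 0.0]
contact_force: [0.4, -0.9, -6.9]
width: 0.0426
gripper_force: 0.0
t 10.05 pos [ 0.5866 -0.2833  0.1949] psi 97.11 q6 -0.68 F [ 0.4 -0.9 -6.9] w 0.0426 g 0.0
row [ 0.604  -0.2164 -0.0103] -0.2302 | dist mm 320.8 turn -82.9
```

```bash
python3 -m creep '[[0.6,0.604,-0.216,-0.01,-0.23],[0.6,0.604,-0.216,-0.01,-0.23],[0.6,0.604,-0.216,-0.01,-0.23],[0.6,0.604,-0.216,-0.01,-0.23],[0.6,0.604,-0.216,-0.01,-0.23],[0.6,0.604,-0.216,-0.01,-0.23],[0.6,0.604,-0.216,-0.01,-0.23],[0.6,0.604,-0.216,-0.01,-0.23],[0.6,0.604,-0.216,-0.01,-0.23],[0.6,0.604,-0.216,-0.01,-0.23]]'
python3 -m creep '[[0.6,0,0,0,0],[0.6,0,0,0,0],[0.6,0,0,0,0]]'
python3 go.py 0.4418 0.003 0.20 180
python3 - <<'E'
from h import *
W=cam("wrist");T=cam("top")
r=eyes.place_of("wrist","tube_right")
for q in r[:2]: print(q["centre"],q["confidence"],atz(W,q["centre"],0))
for q in eyes.place_of("top","tube_right")[:3]: print("top",q["centre"],q["confidence"])
o=np.zeros((600,640,3),np.uint8); o[:400]=W["frame"][:,:,::-1]; o[400:,:320]=cv2.resize(T["frame"][165:215,335:415,::-1],(320,200)); cv2.imwrite("pics/e.png",o)
E
```

```text
clock: 11.05
position: [0.4406, 0.0035, 0.198]
ee_rot: [-0.002, -0.002, 1.0, 0.0]
contact_force: [1.0, -0.3, -7.5]
width: 0.0511
gripper_force: 0.0
clock: 11.35
position: [0.4418, 0.0029, 0.1991]
ee_rot: [-0.001, 0.002, 1.0, 0.0]
contact_force: [0.4, -0.5, -7.1]
width: 0.051
gripper_force: 0.0
t 11.35 pos [0.4418 0.0029 0.1991] psi 179.82 q6 -1.72 F [ 0.4 -0.5 -7.1] w 0.051 g 0.0
row [-0.      0.0003 -0.0019] -0.0005 | dist mm 1.0 turn -0.2
[325.4, 183.6] 0.79 [0.44265214 0.00631658 0.        ]
top [265.7, 252.4] 0.56
```

View pics/e.png

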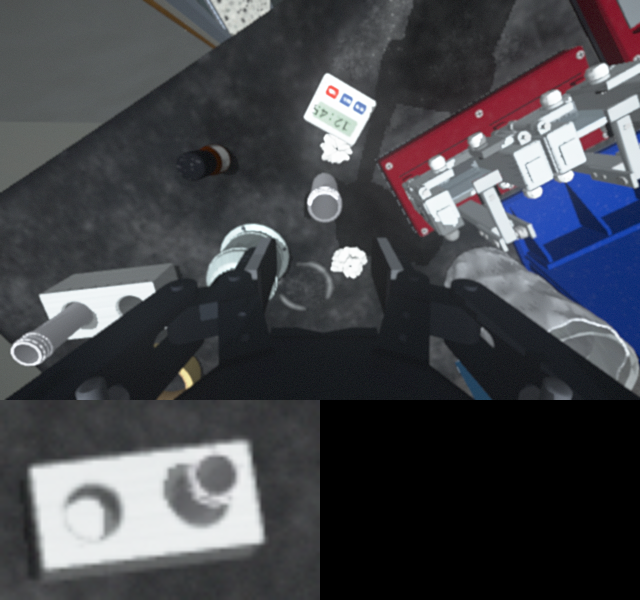

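The tube in bore B stands well (wrist (32,350)-(75,315)). The second tube's rim is at wrist (325,203), with free space on both sides.

```bash
python3 -m creep '[[0.6,0,0,0.06,0],[0.6,0,0,0.12,0],[0.6,0,0,0.18,0],[0.6,0,0,0.22,0],[0.6,0,0,0.25,0],[0.6,0,0,0.264,0],[0.6,0,0,0.264,0],[0.6,0,0,0.264,0]]'
python3 -m creep '[[0.45,0,0,0,0],[0.35,0,0,0,0],[0.3,0,0,0,0],[0.25,0,0,0,0],[0.2,0,0,0,0],[0.2,0,0,0,0],[0.2,0,0,0,0]]' 25
python3 -m creep '[[0.2,0,0,-0.04,0],[0.2,0,0,-0.09,0],[0.2,0,0,-0.15,0],[0.2,0,0,-0.2,0],[0.2,0,0,-0.24,0],[0.2,0,0,-0.24,0],[0.2,0,0,-0.24,0]]'
python3 go.py 0.5786 -0.2194 0.188 97
```

```text
clock: 12.35
position: [0.4428, 0.0028, 0.0683]
ee_rot: [0.001, 0.001, 1.0, -0.0]
contact_force: [0.2, -0.8, -6.4]
width: 0.0518
gripper_force: 0.0
clock: 13.05
position: [0.443, 0.0029, 0.0685]
ee_rot: [0.001, 0.001, 1.0, -0.0]
contact_force: [-1.6, 1.2, 4.5]
width: 0.0281
gripper_force: 25.1
clock: 13.75
position: [0.4415, 0.0029, 0.1867]
ee_rot: [-0.001, 0.001, 1.0, -0.0]
contact_force: [-0.1, -0.0, -7.6]
width: 0.0277
gripper_force: 24.9
t 13.75 pos [0.4415 0.0029 0.1867] psi 179.91 q6 -1.72 F [-0.1 -0.  -7.6] w 0.0277 g 24.9
row [-0.275  -0.4441 -0.0031] 0.2303 | dist mm 261.2 turn 82.9
```

```bash
python3 -m creep '[[0.2,0,0,-0.05,0],[0.2,-0.06,-0.09,-0.05,0.02],[0.2,-0.12,-0.18,-0.05,0.045],[0.2,-0.18,-0.27,-0.05,0.07],[0.2,-0.22,-0.35,-0.05,0.095],[0.2,-0.25,-0.41,-0.05,0.12],[0.2,-0.27,-0.435,-0.05,0.145],[0.2,-0.275,-0.444,-0.05,0.17],[0.2,-0.275,-0.444,-0.05,0.195],[0.2,-0.275,-0.444,-0.05,0.22]]'
python3 -m creep '[[0.2,0,0,0,0.0103],[0.2,0,0,0.05,0.0103],[0.2,0,0,0.1,0.0103],[0.2,0,0,0.14,0.0103],[0.2,0,0,0.165,0.0103],[0.2,0,0,0.18,0.0103],[0.2,0,0,0.18,0.0103],[0.2,0,0,0.18,0.0103]]'
python3 go.py 0.5786 -0.2194 0.075 97
python3 - <<'E'
from h import *
S=cam("side");T=cam("top");W=cam("wrist")
c=lambda im,x,y,w,h,k: cv2.resize(im["frame"][y:y+h,x:x+w,::-1],(w*k,h*k),interpolation=cv2.INTER_CUBIC)
a=c(T,335,150,80,75,4);b=c(S,295,110,75,75,4);d=c(W,260,200,160,75,4)
o=np.zeros((600,640,3),np.uint8);o[:300,:320]=a;o[:300,330:630]=b;o[300:,:]=d
cv2.imwrite("pics/f.png",o)
E
```

```text
clock: 14.75
position: [0.5784, -0.2194, 0.2094]
ee_rot: [-0.003, 0.619, 0.786, -0.001]
contact_force: [0.1, -0.3, -8.0]
width: 0.028
gripper_force: 25.0
clock: 15.55
position: [0.5798, -0.2196, 0.1231]
ee_rot: [0.0, 0.641, 0.767, 0.0]
contact_force: [0.1, -1.4, -7.1]
width: 0.028
gripper_force: 25.0
t 15.55 pos [ 0.5798 -0.2196  0.1231] psi 100.25 q6 -0.65 F [ 0.1 -1.4 -7.1] w 0.028 g 25.0
row [ 0.0008 -0.0023  0.0962] 0.009 | dist mm 48.1 turn 3.2
```

View pics/f.png

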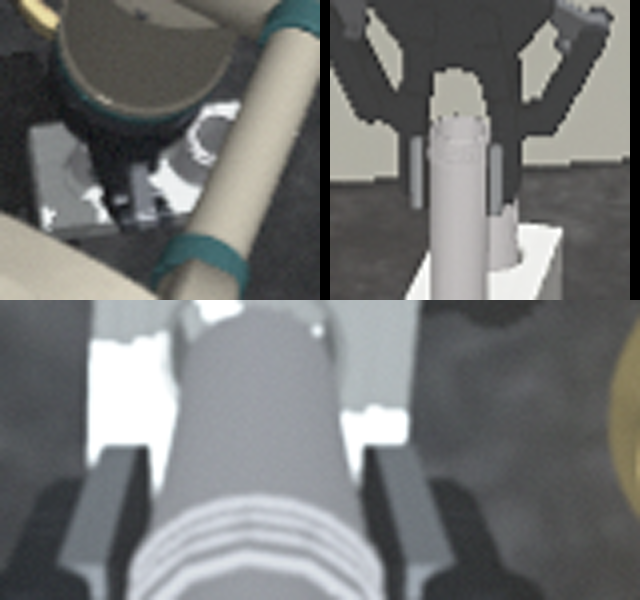

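The tube sits about 1 mm towards +x of the near bore (wrist crop 262 against 255). I correct that and insert.

```bash
python3 -m creep '[[0.2,0.0006,-0.0024,0,0.009],[0.2,0.0006,-0.0024,0.01,0.009],[0.2,0.0006,-0.0024,0.02,0.009],[0.2,0.0006,-0.0024,0.03,0.009],[0.2,0.0006,-0.0024,0.04,0.009],[0.2,0.0006,-0.0024,0.045,0.009],[0.2,0.0006,-0.0024,0.045,0.009]]'
python3 go.py 0.5786 -0.2194 0.075 97
```

```text
clock: 16.4
position: [0.5778, -0.2191, 0.0996]
ee_rot: [-0.001, 0.663, 0.749, -0.0]
contact_force: [-0.1, -1.2, -7.3]
width: 0.0282
gripper_force: 25.0
t 16.4 pos [ 0.5778 -0.2191  0.0996] psi 97.01 q6 -0.6 F [-0.1 -1.2 -7.3] w 0.0282 g 25.0
row [-0.0008  0.0015  0.0492] 0.0 | dist mm 24.6 turn 0.0
```

```bash
python3 -m creep '[[0.2,-0.0004,0.001,0.012,0],[0.2,-0.0004,0.001,0.024,0],[0.2,-0.0004,0.001,0.034,0],[0.2,-0.0004,0.001,0.042,0],[0.2,-0.0004,0.001,0.047,0],[0.2,-0.0004,0.001,0.0495,0],[0.2,-0.0004,0.001,0.0495,0]]'
python3 go.py 0.5786 -0.2194 0.075 97
```

```text
clock: 17.1
position: [0.5788, -0.2195, 0.0757]
ee_rot: [0.0, 0.663, 0.749, 0.0]
contact_force: [0.2, -1.3, -7.7]
width: 0.0278
gripper_force: 24.9
t 17.1 pos [ 0.5788 -0.2195  0.0757] psi 97.01 q6 -0.6 F [ 0.2 -1.3 -7.7] w 0.0278 g 24.9
row [ 0.0001 -0.0003  0.0014] 0.0 | dist mm 0.7 turn 0.0
```

```bash
python3 -m creep '[[0.2,0,0,0.0015,0],[0.2,0,0,0.002,0],[0.2,0,0,0.002,0],[0.36,0,0,0.002,0],[0.4,0,0,0.002,0],[0.5,0,0,0.002,0],[0.5,0,0,0.002,0],[0.5,0,0,0.002,0]]'
python3 -m creep '[[0.5,0,0,-0.02,0],[0.5,0,0,-0.06,0],[0.5,0,0,-0.12,0],[0.5,0,0,-0.2,0],[0.5,0,0,-0.25,0],[0.5,0,0,-0.25,0],[0.5,0,0,-0.25,0]]'
python3 go.py 0.533 -0.0835 0.20 74
```

```text
clock: 17.9
position: [0.5786, -0.2194, 0.0742]
ee_rot: [-0.0, 0.663, 0.749, -0.0]
contact_force: [-0.5, -0.4, -7.4]
width: 0.0428
gripper_force: 0.0
clock: 18.6
position: [0.5785, -0.2193, 0.1997]
ee_rot: [0.0, 0.663, 0.749, 0.0]
contact_force: [-0.1, 0.3, -7.3]
width: 0.0426
gripper_force: 0.0
t 18.6 pos [ 0.5785 -0.2193  0.1997] psi 97.01 q6 -0.6 F [-0.1  0.3 -7.3] w 0.0426 g 0.0
row [ 0.2806 -0.0571 -0.0007] 0.0639 | dist mm 143.2 turn 23.0
```

```bash
python3 -m creep '[[1,0.09,-0.02,0,0.02],[1,0.18,-0.04,0,0.04],[1,0.25,-0.05,0,0.06],[1,0.281,-0.057,0,0.064],[1,0.281,-0.057,0,0.064],[1,0.281,-0.057,0,0.064],[1,0.281,-0.057,0,0.064]]'
python3 go.py 0.533 -0.0835 0.098 74
python3 - <<'E'
from h import *
T=cam("top");S=cam("side");W=cam("wrist")
for q in eyes.place_of("wrist","cap_top")[:2]: print(q["centre"],q["confidence"],atz(W,q["centre"],.111),atz(W,q["centre"],.108))
for r in eyes.regions_of("wrist","cap")[:2]: print(r["bbox"],r["confidence"])
for q in eyes.place_of("top","fill_block_hole0")[:2]: print("t",q["centre"])
c=lambda im,x,y,w,h,k: cv2.resize(im["frame"][y:y+h,x:x+w,::-1],(w*k,h*k),interpolation=cv2.INTER_CUBIC)
o=np.zeros((600,800,3),np.uint8);o[:400,:640]=W["frame"][:,:,::-1];o[400:,:320]=c(T,335,165,80,50,4);o[400:,330:690]=c(S,300,140,90,50,4)
cv2.imwrite("pics/g.png",o)
E
```

```text
clock: 19.3
position: [0.5334, -0.0844, 0.1987]
ee_rot: [-0.0, 0.799, 0.601, -0.001]
contact_force: [0.8, -1.0, -6.2]
width: 0.0855
gripper_force: 0.0
t 19.3 pos [ 0.5334 -0.0844  0.1987] psi 73.95 q6 -0.0 F [ 0.8 -1.  -6.2] w 0.0855 g 0.0
row [ 0.0017 -0.0012  0.2014] -0.0002 | dist mm 100.7 turn -0.1
[322.5, 206.9] 0.64 [ 0.53367875 -0.08010862  0.111     ] [ 0.53342037 -0.08096254  0.108     ]
[389.7, 271.4] 0.43 [ 0.57313659 -0.15177333  0.111     ] [ 0.57342342 -0.15361747  0.108     ]
[296.1, 175.9, 353.2, 237.7] 0.79
t [383.1, 187.7]
t [358.6, 192.2]
```

View pics/g.png

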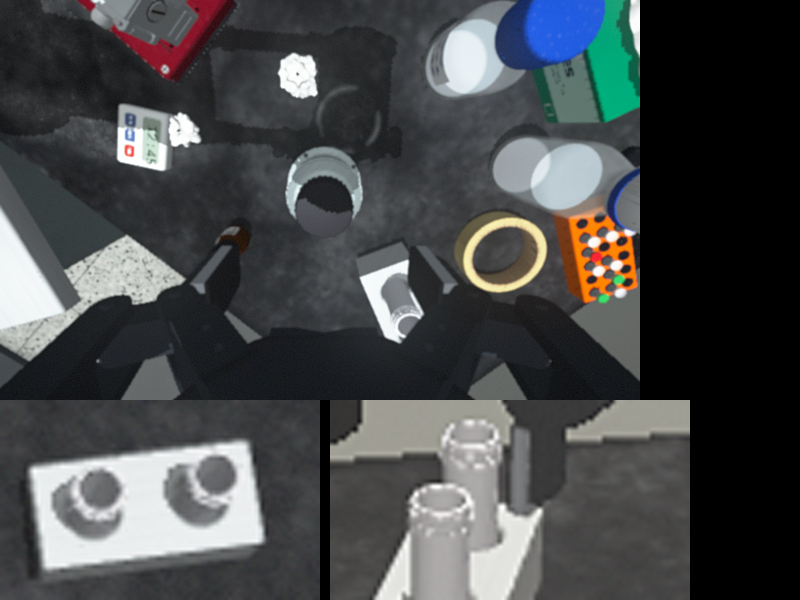

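Both tubes stand equally deep and upright in their bores. The cap top is centred at wrist (325,207), on the jaw line. I go down on it.

```bash
python3 -m creep '[[1,0.0028,-0.0017,0.06,0],[1,0.0028,-0.0017,0.12,0],[1,0.0028,-0.0017,0.16,0],[1,0.0028,-0.0017,0.185,0],[1,0.0028,-0.0017,0.198,0],[1,0.0028,-0.0017,0.198,0],[1,0.0028,-0.0017,0.198,0]]' 20
python3 -m creep '[[0.8,0,0,0,0],[0.65,0,0,0,0],[0.55,0,0,0,0],[0.45,0,0,0,0],[0.4,0,0,0,0],[0.4,0,0,0,0],[0.4,0,0,0,0]]' 20
python3 go.py 0.533 -0.0828 0.099 74; python3 -c "
from rig import manip;print(manip.get_state()['moment'])"
```

```text
clock: 20.3
position: [0.5336, -0.0821, 0.1014]
ee_rot: [0.001, 0.799, 0.602, 0.0]
contact_force: [-0.3, 0.4, -7.2]
width: 0.0852
gripper_force: 0.0
clock: 21.0
position: [0.5336, -0.0821, 0.1013]
ee_rot: [0.001, 0.799, 0.602, 0.001]
contact_force: [0.2, -0.5, -0.1]
width: 0.0469
gripper_force: 20.6
t 21.0 pos [ 0.5336 -0.0821  0.1013] psi 73.97 q6 -0.0 F [ 0.2 -0.5 -0.1] w 0.0469 g 20.6
row [-0.0017 -0.0007  0.0047] -0.0001 | dist mm 2.5 turn -0.0
[-0.45141349 -0.21334663  0.05854377]
```

```bash
for i in 1; do python3 -m creep '[[0.4,0,0,0,0.012],[0.4,0,0,0,0.024],[0.4,0,0,0,0.036],[0.4,0,0,0,0.048],[0.4,0,0,0,0.06],[0.4,0,0,0,0.06]]' 20; done
python3 go.py 0.533 -0.0828 0.099 74; python3 -c "
from rig import manip;print(manip.get_state()['moment'])"
```

```text
clock: 21.6
position: [0.5322, -0.0828, 0.1013]
ee_rot: [0.001, 0.897, 0.443, -0.001]
contact_force: [-4.4, -3.7, 4.8]
width: 0.0471
gripper_force: 40.5
t 21.6 pos [ 0.5322 -0.0828  0.1013] psi 52.55 q6 0.37 F [-4.4 -3.7  4.8] w 0.0471 g 40.5
row [0.0011 0.0013 0.0046] -0.0596 | dist mm 2.4 turn -21.5
[-0.9655328   0.55763363  0.61282713]
```

The clockwise turn ran into a stop, with the moment rising to 0.61 N m. I now try anticlockwise.

```bash
python3 -m creep '[[0.4,0,0,0,-0.02],[0.4,0,0,0,-0.04],[0.4,0,0,0,-0.06],[0.4,0,0,0,-0.075],[0.4,0,0,0,-0.09],[0.4,0,0,0,-0.105],[0.4,0,0,0,-0.12],[0.4,0,0,0,-0.12]]' 20
python3 go.py 0.533 -0.0828 0.099 74; python3 -c "
from rig import manip;print(manip.get_state()['moment'])"
```

```text
clock: 22.4
position: [0.5328, -0.0835, 0.1013]
ee_rot: [0.001, 0.671, 0.742, -0.001]
contact_force: [-2.9, -5.0, 2.0]
width: 0.0467
gripper_force: 38.8
t 22.4 pos [ 0.5328 -0.0835  0.1013] psi 95.73 q6 -0.38 F [-2.9 -5.   2. ] w 0.0467 g 38.8
row [0.0014 0.0005 0.0046] 0.0604 | dist mm 2.4 turn 21.7
[-1.21672546  0.17929955  0.06040969]
```

```bash
python3 -m creep '[[0.4,0,0,0,-0.02],[0.4,0,0,0,-0.04],[0.4,0,0,0,-0.06],[0.4,0,0,0,-0.08],[0.4,0,0,0,-0.1],[0.4,0,0,0,-0.12],[0.4,0,0,0,-0.14],[0.4,0,0,0,-0.16],[0.4,0,0,0,-0.175],[0.4,0,0,0,-0.175]]' 20
python3 go.py 0.533 -0.0828 0.099 74; python3 -c "
from rig import manip;print(manip.get_state()['moment'])"
```

```text
clock: 23.4
position: [0.5332, -0.0837, 0.1013]
ee_rot: [0.001, 0.185, 0.983, -0.002]
contact_force: [-2.1, -5.4, 2.5]
width: 0.0462
gripper_force: 38.8
t 23.4 pos [ 0.5332 -0.0837  0.1013] psi 158.74 q6 -1.48 F [-2.1 -5.4  2.5] w 0.0462 g 38.8
row [0.0011 0.0016 0.0046] 0.2354 | dist mm 2.5 turn 84.7
[-1.23402769  0.08185587  0.06464367]
```

```bash
python3 -m creep '[[0.4,0,0,-0.004,0],[0.4,0,0,-0.008,0],[0.4,0,0,-0.012,0],[0.4,0,0,-0.012,0]]' 20
python3 go.py 0.533 -0.0828 0.099 74
```

```text
clock: 23.8
position: [0.5326, -0.0835, 0.1052]
ee_rot: [-0.0, 0.185, 0.983, -0.001]
contact_force: [0.6, -6.4, -9.9]
width: 0.0467
gripper_force: 37.7
t 23.8 pos [ 0.5326 -0.0835  0.1052] psi 158.64 q6 -1.48 F [ 0.6 -6.4 -9.9] w 0.0467 g 37.7
row [-0.0002  0.0017  0.0124] 0.2351 | dist mm 6.2 turn 84.6
```

```bash
python3 -m creep '[[0.4,0,0,-0.004,0],[0.4,0,0,-0.008,0],[0.4,0,0,-0.012,0],[0.4,0,0,-0.012,0]]' 20
python3 go.py 0.533 -0.0828 0.099 74
```

```text
clock: 24.2
position: [0.5326, -0.0834, 0.111]
ee_rot: [-0.0, 0.185, 0.983, -0.001]
contact_force: [1.7, -6.3, -11.2]
width: 0.0465
gripper_force: 37.6
t 24.2 pos [ 0.5326 -0.0834  0.111 ] psi 158.63 q6 -1.48 F [  1.7  -6.3 -11.2] w 0.0465 g 37.6
row [-0.0003  0.0015  0.0239] 0.2351 | dist mm 12.0 turn 84.6
```

Run:
```python
from h import *
S=cam("side")
for q in eyes.place_of("side","cap")[:2]: print(q["centre"],q["confidence"])
cv2.imwrite("pics/i.png",cv2.resize(S["frame"][150:290,265:395,::-1],(520,560),interpolation=cv2.INTER_CUBIC))
```

```text
[325.5, 214.7] 0.95
```

View pics/i.png

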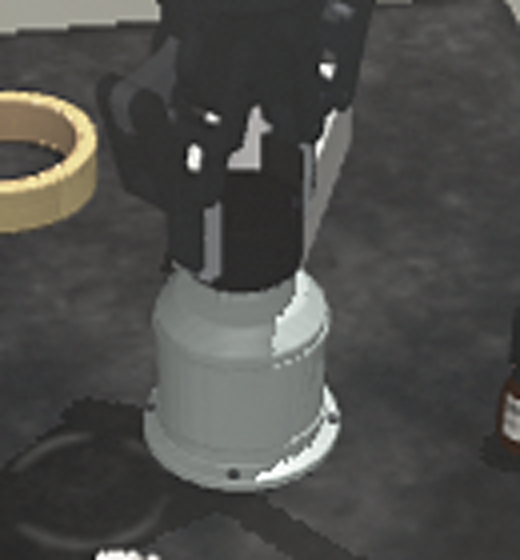

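The cap's top edge has risen from row 199 to about 192 and more neck shows below it, so it is coming off. I lift on.

```bash
python3 -m creep '[[0.4,0,0,-0.006,0],[0.4,0,0,-0.012,0],[0.4,0,0,-0.02,0],[0.4,0,0,-0.03,0],[0.4,0,0,-0.04,0],[0.4,0,0,-0.05,0],[0.4,0,0,-0.06,0],[0.4,0,0,-0.06,0]]' 20
python3 go.py 0.5328 -0.0832 0.206 158.6
python3 -m creep '[[0.4,0,0,-0.02,0],[0.4,0,0,-0.05,0],[0.4,0,0,-0.08,0],[0.4,0,0,-0.11,0],[0.4,0,0,-0.13,0],[0.4,0,0,-0.13,0],[0.4,0,0,-0.13,0]]' 20
python3 go.py 0.5328 -0.0832 0.206 158.6
cat > chk.py <<'E'
from h import *
S=cam("side");T=cam("top")
K=lambda c,l:[(np.round(q["centre"],1),round(q["confidence"],2)) for q in eyes.place_of(c,l)[:2]]
for c in("side","top"):
  for l in ("cap","cap_top","canister","vial","tape","neck_top","tube_left","tube_right"): print(c,l,K(c,l))
  for r in eyes.regions_of(c,"cap")[:2]: print(c,"cap box",np.round(r["bbox"],1),round(r["confidence"],2))
def pj(im,X):
    q=np.array(im["R"])@np.array(X)+im["t"]; u=q[:2]/q[2]; u=u*(1+im["k1"]*(u@u)); return np.round([u[0]*im["fx"]+im["cx"],u[1]*im["fy"]+im["cy"]],1)
p=manip.get_state()["position"]
for z in (.185,.215): print("expected",z,pj(S,[p[0],p[1],z]),pj(T,[p[0],p[1],z]))
for q in eyes.place_of("side","cap")[:1]: print("cap org on TCP axis: ", [(z,pj(S,[p[0],p[1],z])) for z in (.175,.18,.19,.195)])
E
python3 chk.py
```

```text
clock: 25.1
position: [0.5334, -0.0818, 0.1435]
ee_rot: [0.001, 0.186, 0.983, -0.0]
contact_force: [-0.3, -0.8, -7.4]
width: 0.0469
gripper_force: 38.0
t 25.1 pos [ 0.5334 -0.0818  0.1435] psi 158.58 q6 -1.48 F [-0.3 -0.8 -7.4] w 0.0469 g 38.0
row [-0.0002 -0.003  -0.125 ] -0.0001 | dist mm 62.5 turn -0.0
clock: 25.8
position: [0.5326, -0.0818, 0.2075]
ee_rot: [-0.0, 0.186, 0.983, -0.0]
contact_force: [-0.1, 0.4, -8.4]
width: 0.0466
gripper_force: 38.0
t 25.8 pos [ 0.5326 -0.0818  0.2075] psi 158.57 q6 -1.48 F [-0.1  0.4 -8.4] w 0.0466 g 38.0
row [-0.0015 -0.0025  0.0029] -0.0001 | dist mm 2.1 turn -0.0
side cap [(array([325.1, 163.6]), 0.78)]
side cap_top [(array([324.2, 148.2]), 0.62)]
side canister [(array([323.1, 255.8]), 0.78)]
side vial [(array([399.3, 261.6]), 0.77)]
side tape [(array([265.3, 193.8]), 0.61)]
side neck_top [(array([323.3, 208.7]), 0.59)]
side tube_left [(array([334.6, 189.6]), 0.39)]
side tube_right [(array([326.7, 203.9]), 0.63)]
side cap box [311.8 139.8 341.2 175.2] 0.64
top cap []
top cap_top [(array([296.7, 206.4]), 0.25)]
top canister [(array([301.8, 215.9]), 0.83)]
top vial [(array([314.6, 267.9]), 0.67)]
top tape [(array([350.6, 145.8]), 0.91)]
top neck_top [(array([298.8, 206.8]), 0.92), (array([353. , 143.9]), 0.62)]
top tube_left [(array([381.5, 191.9]), 0.78)]
top tube_right [(array([358.4, 195.9]), 0.64)]
top cap box [376.3 179.  397.2 193.9] 0.65
expected 0.185 [323.9 166. ] [295.  200.5]
expected 0.215 [323.9 148.9] [293.8 197.4]
cap org on TCP axis:  [(0.175, array([323.9, 171.6])), (0.18, array([323.9, 168.8])), (0.19, array([323.9, 163.2])), (0.195, array([323.9, 160.4]))]
```

```bash
python3 -m creep '[[0.4,-0.001,-0.002,0.003,0],[0.4,-0.001,-0.002,0.003,0],[0.4,-0.001,-0.002,0.003,0],[0.4,-0.001,-0.002,0.003,0],[0.4,-0.001,-0.002,0.003,0]]' 20
python3 - <<'E'
from h import *
T=cam("top");S=cam("side")
print("neck",atz(T,eyes.place_of("top","neck_top")[0]["centre"],.105), "cap side",eyes.place_of("side","cap")[0]["centre"])
print("tube tops",[r["bbox"] for l in ("tube_left",) for r in eyes.regions_of("side",l)[:3]])
s=manip.get_state();print(s["position"],s["ee_rot"],s["width"],s["clock"])
print(manip.sign_off())
E
```

```text
clock: 27.35
position: [0.5329, -0.083, 0.2061]
ee_rot: [0.0, 0.186, 0.983, -0.0]
contact_force: [0.7, -0.1, -8.2]
width: 0.0465
gripper_force: 38.0
neck [ 0.53725184 -0.0795067   0.105     ] cap side [327.1, 166.9]
tube tops []
[ 0.53288736 -0.08296729  0.20604989] [ 2.08904329e-05  1.85971902e-01  9.82555061e-01 -5.78417855e-05] 0.04651456712818737 27.6
the job is handed in; nothing more can be done
None
```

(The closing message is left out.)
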